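Unlock the soap doser and take off its cap of unknown thread hand

TASK

The soap dosing unit on the washer must be refilled. Slide its transport lock away from the cap right to its end stop; then unscrew the filler cap by its knob - nobody knows whether it has a right-hand or a left-hand thread, so try both ways until you find the one that gives - and only when it has come loose lift it off. Finish with the cap still in the gripper, held still and upright about 12 cm straight above the filler so that it drips back in, and leave the things standing around where they are.

Things in the scene. Friction and masses are not known exactly. Their poses are not given: they have to be found in the camera images.
- doser: Soap dosing unit, fixed to the surface: plain white box 170 (its x) x 190 (its y) x 80 mm high, flat deck on top; a low round pump dome (radius 33, 23 mm above the deck) at x +48, y +45 mm. Origin: centre of its underside; z up, x roughly away from the robot, y to the robot's left.
- filler (a point): Centre of the filler neck under the cap, on the deck (80 mm up), at x -30, y -50 mm in the doser's frame. The neck is 17 mm high.
- lock_grip (a point): Centre of the top of the transport lock's grip: an upright ribbed black block 14 mm (doser x) x 22 mm (doser y), 7 to 33 mm above the deck, on a low carriage 28 x 34 mm between rails, on the line doser x = -30 mm. A tongue 7 mm wide runs from it toward the cap and sits between two ears of the cap: the cap cannot turn until the lock is slid away.
- lock (a joint): Travel of the transport lock along the doser's +y axis, away from the cap, in m: near 0 locked, 0.040 at the end stop. Friction about 2 N; it stays where it is left.
- cap: Black filler cap, about 200 g. Origin: centre of its underside, on the deck; z up; at the start its axes are the doser's within 2 degrees. Round skirt radius 35, 24 mm high; at its foot two pairs of ears out to radius 49 mm, 8 mm high. Up to 2 mm sideways play.
- cap_knob (a point): Centre of the top of the cap's grip: a round fluted knob, 30 mm across, on the cap's axis, rising from 24 to 50 mm above the cap's origin. Gripped with 50 N it turns the cap with ease; against a stop the fingers slip round it and the cap's ears stay where they are.
- cap_axis (a point): Point on the cap's axis at its underside, about which it turns without rising. Thread hand unknown and hidden: anticlockwise from above loosens if right-handed, clockwise if left-handed. The loosening way it is free to lift beyond about 55 degrees and stops at about 80; 65 is good. The other way it meets a hard stop after about 6 degrees.
- stain_dropper: Bystander: small brown dropper bottle, 33 mm wide, 102 mm tall, standing; origin at the centre of its underside.
- tape_measure: Bystander: pocket tape measure 35 x 80 x 62 mm; origin at the centre of its underside.
- washer_tin: Bystander: flat round tin, 62 mm across, 24 mm high; origin at the centre of its underside.
- coin_roll_1: Bystander: paper roll of coins lying, 25 x 68 x 25 mm; origin at the centre of its underside.
There are look-alikes about, which are no part of the job. Of the things shaped like the cap, the black one is meant.

How it is judged (in metres and radians):
On the way, in this order (a step that is already met when the one before it is completed fails the run):
1. the transport lock is at its end stop, the cap still seated and unturned (value of joint lock above 0.037 m and z of cap in the frame of doser below 0.09 m and angle between the x axis of cap and the x axis of doser, either way round below 0.3 rad), for 0.1 s.
2. the cap, still seated, is turned more than 45 degrees, its loosening way (z of cap in the frame of doser below 0.09 m and angle between the x axis of cap and the x axis of doser, either way round above 0.785 rad), for 0.1 s.
At the end, for the whole second after the job is handed in: The lock is at its end stop (over 37 of 40 mm); the cap is held by the fingers (over 1 N), touches the doser no more, its underside 90 to 190 mm above the deck, within 50 mm (in the doser's x and in its y) of the filler axis, upright within 20 degrees and still (below 30 mm/s) (value of joint lock above 0.037 m and z of cap in the frame of doser between 0.17 and 0.27 m and x of cap in the frame of doser between -0.08 and 0.02 m and y of cap in the frame of doser between -0.1 and 0 m and angle between cap's own z axis and vertical below 0.35 rad and linear speed of cap below 0.03 m/s and contact force between the fingers and cap above 1 N and contact force between cap and doser below 0.1 N); the arm keeps its last pose, push and grip.
It fails at once if a bystander (stain_dropper) is shifted more than 25 mm or tipped over (distance of stain_dropper from where it was at the start of the episode above 0.025 m or angle between stain_dropper's own z axis and vertical above 0.5 rad).
It fails at once if a bystander (tape_measure) is shifted more than 25 mm or tipped over (distance of tape_measure from where it was at the start of the episode above 0.025 m or angle between tape_measure's own z axis and vertical above 0.5 rad).
It fails at once if a bystander (washer_tin) is shifted more than 25 mm or tipped over (distance of washer_tin from where it was at the start of the episode above 0.025 m or angle between washer_tin's own z axis and vertical above 0.5 rad).
It fails at once if a bystander (coin_roll_1) is shifted more than 25 mm or tipped over (distance of coin_roll_1 from where it was at the start of the episode above 0.025 m or angle between coin_roll_1's own z axis and vertical above 0.5 rad).
It also fails if it takes over 51 s, if anything falls off the work surface, if the arm or the gripper's body presses on something with over 40 N, if the wrist force passes 120 N, or if a joint passes its speed limit or range.

ROBOT

A 6-joint arm with a two-finger parallel gripper is mounted at the origin on a cart in front of the work surface, level with it; the furniture and walls round the work are solid. World frame = base frame: x ahead of the robot, y to its left, z up, the work surface at z = 0. Lengths are in m, angles in degrees, forces in N, time in s.
With the tool pointing down it reaches from about 0.4 to 0.825 m from the base axis. Payload 7 kg.
Tool frame: the origin (TCP) lies midway between the tips of the shut fingers; the grasp point (between the pads) lies 19 mm behind it; z points along the fingers, y is the line along which they close (so a half turn about z gives the same grasp; the last joint's range is limited). The gripper opens to 88 mm and grips with 3 to 60 N. Pads are 19 mm wide; open, the fingers measure 130 mm over their backs; the gripper's body (78 mm by 193 mm) begins 47 mm behind the grasp point.
Start: joints at [-49.383, 20.546, 0.682, 0, -70.136, -16.507], TCP at [0.276, -0.616, 0.227] pointing down, gripper open.
Joint ranges: [-176.03, 176.03], [-82.01, 121.73], [-58.28, 71.71], [-173.87, 95.51], [-174.79, -0.11], [-173.66, 173.66]. Speed limits (degrees/s): [136.94, 136.94, 172.46, 180, 180, 180].

INTERFACE

Orientations are given as [roll, pitch, yaw] about the fixed x, y, z axes, in that order (R = Rz(yaw) Ry(pitch) Rx(roll)).
In Python, from plant import ctrl gives the robot as it stands. The module is installed in compiled form; this text tells all that it offers.
- The arm moves only by the tool send_rows, never from a script. Its argument "plan" is a list that holds one entry, the list of rows, each a list of 6 numbers: the shift along the tool's x, y, z in fractions of the full range, 1 being 50 cm, then the turn, a rotation vector about the tool's x, y, z in shares of pi/2 rad (1.0 is pi/2 rad). A call has 1 to 8 rows; each row is the pose to reach, as a shift and turn from the pose commanded when the call began, along the tool's axes at that moment; what a row does not reach only later rows make up. A row lasts 1/12 s, in which the tool goes at most 41.7 mm and 7.16 degrees, less where a joint would pass 70% of its speed; a pose out of reach is approached as far as the arm can. No shift or turn number may pass 1 either way. A call with a gripper value outside its range is refused whole. "fingers" is the opening, from 0 (shut) to 1 (fully open), set as the call begins (left out, the last holds). The fingers move at their own pace and stop on an object; the grip force is fixed at half the most. Time passes only in rows, so rows that repeat a pose let the fingers close. It gives the time, the measured TCP pose, the force, the opening and the grip force at its end, in the units of the state.
- ctrl.get_obs(): the state, without advancing time (a new reading comes with each control period).
- ctrl.snapshot(name): name is "scene" or "top" or "wrist"; returns a dict with "img" (384x512x3 uint8, red, green, blue), "K" (3x3 intrinsics, pixels), "pose" (4x4, takes a point from camera to world coordinates). Camera axes: x right, y down, z forward; pixel columns grow to the right and rows downward; lengths in m; the calibration is good to about 2 mm. A picture is of the moment at which its call begins. There is no depth.
- ctrl.close_job(): hands the job in; it is judged then, once.
The state is a dict: "clock": time; "joint_pos": joint angles; "qvel": joint speeds; "tau": joint torques, N m; "tool_pos": TCP position; "orientation": TCP orientation; "force": force on the tool from outside, world axes, zero at the start; "moment": the same for the moment, N m; "opening": finger opening in m; "gripper_force": force on a finger pad.
Only numpy, scipy, OpenCV 4.12 (cv2) and the standard library are available. Lean on these libraries where they do the work, as an engineer would, in place of code of your own. Each camera call takes 0.05 s, during which the arm holds its last target. There are 200 camera calls.

## Working session

There is one attempt and no reset: what is moved stays moved. The work goes in short steps, Python scripts to look and compute and a tool call to move; the robot and the scene stay as the last step left them, time stands still between calls to the robot, and variables do not carry over. Pictures are saved under pics/ and viewed, at most 10 in all, crops included, and the job is handed in when it is done.

Besides the shell and the picture viewer there is one more tool, called after "Request:" as name([rows], argument=value, ...), one row to a line, values as JSON. send_rows: Moves the arm, as the interface text tells. Its arguments: {"type":"object","properties":{"plan":{"type":"array","items":{"type":"array","items":{"type":"array","items":{"type":"number"}}}},"fingers":{"type":"number"}},"required":["plan"]}

```bash
mkdir -p pics; cat > h.py <<'E'
import numpy as np, cv2
from plant import ctrl
def snap(n,f=None):
    s=ctrl.snapshot(n)
    if f: cv2.imwrite(f'pics/{f}.png',s['img'][:,:,::-1])
    np.savez(f'{n}.npz',**s)
    return s
def ray(s,u,v,z):
    K=np.array(s['K']);P=np.array(s['pose'])
    d=P[:3,:3]@np.linalg.solve(K,[u,v,1]);o=P[:3,3]
    return o+d*(z-o[2])/d[2]
def proj(s,p):
    P=np.array(s['pose']);c=P[:3,:3].T@(np.array(p)-P[:3,3]);q=np.array(s['K'])@c
    return q[:2]/q[2]
E
python3 - <<'E'
from h import *
a=snap('scene','s1');b=snap('top','t1')
cv2.imwrite('pics/both.png',np.hstack([cv2.resize(x['img'][:,:,::-1],(400,300)) for x in(a,b)]))
print(a['pose'],b['pose'],b['K']);print(ctrl.get_obs())
E
```

```text
[[-0.89096982 -0.26825664  0.36634841  0.25260946]
 [-0.45363069  0.49069738 -0.7439323   0.67493477]
 [ 0.01979857 -0.82900811 -0.558886    0.57442604]
 [ 0.          0.          0.          1.        ]] [[-0.00228057 -0.99290039  0.11892692  0.44972072]
 [-0.99994614  0.00106014 -0.01032428  0.02650211]
 [ 0.0101249  -0.11894406 -0.99284933  0.99331793]
 [ 0.          0.          0.          1.        ]] [[429.34379005   0.         259.34414486]
 [  0.         429.34379005 192.11796198]
 [  0.           0.           1.        ]]
{'clock': 0.1, 'joint_pos': array([-4.93836696e+01,  2.05881778e+01,  6.40424656e-01, -1.65983419e-02,
       -7.01362822e+01, -1.65068162e+01]), 'qvel': array([ 0.00603348, -0.12726324,  0.07737353,  0.00562842,  0.02234859,
        0.01065649]), 'tau': array([-7.78753019e-05, -5.84162915e+01,  2.93749648e+01,  7.01540440e+00,
        1.02045995e-02, -5.83468932e-05]), 'tool_pos': array([ 0.27552296, -0.61574247,  0.22572105]), 'orientation': array([ 1.79914994e+02, -8.91764539e-03, -1.55896130e+02]), 'force': array([ 0.32087274,  0.22685846, -0.33898348]), 'moment': array([-0.00143157,  0.02777222, -0.05529884]), 'gripper_force': 0.0, 'opening': 0.08771729822905305}
```

View pics/t1.png

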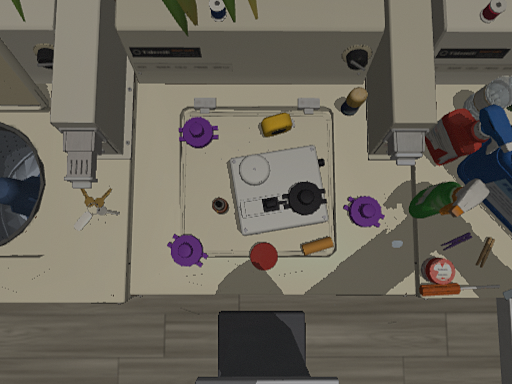

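View pics/s1.png

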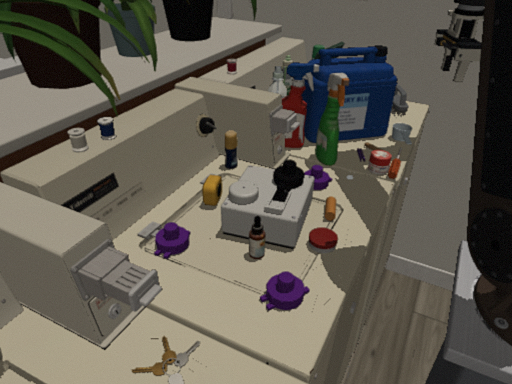

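The top view shows the doser at about (278,190) px, the black cap knob at about (305,197) and the lock grip at about (270,204). Purple look-alikes stand around it, and the bystanders are close to the doser's front and left. The scene view agrees. Next I measure the doser.

```bash
python3 - <<'E'
from h import *
s=dict(np.load('top.npz'));im=s['img']
c=cv2.resize(im[130:265,200:345,::-1],(725,675)[:2],interpolation=cv2.INTER_CUBIC)
c=cv2.resize(c,(640,596));cv2.imwrite('pics/crop.png',c)
hsv=cv2.cvtColor(im,cv2.COLOR_RGB2HSV)
m=((hsv[...,1]<30)&(hsv[...,2]>140)).astype(np.uint8);m[:, :225]=0;m[:,332:]=0;m[:140]=0;m[245:]=0
m=cv2.morphologyEx(m,cv2.MORPH_OPEN,np.ones((3,3)))
cs,_=cv2.findContours(m,0,2);k=max(cs,key=cv2.contourArea)
W=np.array([ray(s,*p[0],.08)[:2] for p in cv2.convexHull(k)],np.float32)
print(cv2.minAreaRect(W),cv2.boxPoints(cv2.minAreaRect(W)))
for n,u,v,z in [('knob',305,197,.13),('grip',270,204,.113),('dropper',221,206,.1),('tin',264,256,.024),('coin',318,246,.025),('tape',276,124,.06),('dark bottle',356,100,.1)]: print(n,ray(s,u,v,z))
E
```

```text
((0.5826395750045776, -0.021699249744415283), (0.12560895085334778, 0.18054425716400146), 9.612495422363281) [[ 0.50564295  0.05681809]
 [ 0.53579086 -0.12119125]
 [ 0.6596362  -0.1002166 ]
 [ 0.6294883   0.07779275]]
knob [ 0.54307788 -0.07489687  0.13      ]
grip [ 0.53050672 -0.00453566  0.113     ]
dropper [0.52765058 0.0972565  0.1       ]
tin [0.4220626  0.00634703 0.024     ]
coin [ 0.44395519 -0.1147452   0.025     ]
tape [ 0.7146582  -0.02074364  0.06      ]
dark bottle [ 0.75652994 -0.19164524  0.1       ]
```

View pics/crop.png

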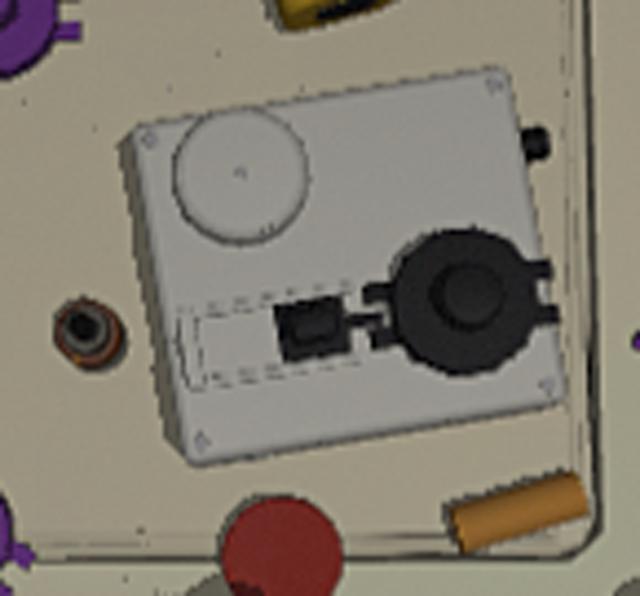

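The crop gives the deck corners at about (138,128), (502,70), (565,402) and (195,464). The knob top is at about (471,293) and the grip top at about (317,323), with the tongue between the ears.

```bash
python3 - <<'E'
from h import *
s=dict(np.load('top.npz'))
f=lambda u,v,z:ray(s,200+(u+.5)/4.414-.5,130+(v+.5)/4.415-.5,z)
C=[f(*p,.08)[:2] for p in[(138,128),(502,70),(565,402),(195,464)]]
C=np.array(C);ctr=C.mean(0);print(C,ctr)
e=[C[0]-C[1],C[3]-C[2]];print([np.linalg.norm(x) for x in e],[np.degrees(np.arctan2(-x[0],x[1])) for x in e])
g=[C[0]-C[3],C[1]-C[2]];print([np.linalg.norm(x) for x in g],[np.degrees(np.arctan2(x[1],x[0])) for x in g])
y=np.radians(np.mean([np.degrees(np.arctan2(-x[0],x[1])) for x in e]+[np.degrees(np.arctan2(x[1],x[0])) for x in g]))
R=np.array([[np.cos(y),-np.sin(y)],[np.sin(y),np.cos(y)]])
print('yaw',np.degrees(y),'filler',ctr+R@[-.03,-.05],'dome',ctr+R@[.048,.045],f(240,172,.103))
k=f(471,293,.13);g=f(317,323,.113);print(k,g,'in doser',R.T@(k[:2]-ctr),R.T@(g[:2]-ctr))
E
```

```text
[[ 0.63213578  0.07836706]
 [ 0.66112034 -0.10060691]
 [ 0.49775008 -0.12821559]
 [ 0.4683615   0.05013402]] [ 0.56484193 -0.02508035]
[np.float64(0.18130578416849133), np.float64(0.1807547320776081)] [np.float64(9.199096668560122), np.float64(9.357154675273584)]
[np.float64(0.16619000928583255), np.float64(0.1656866972966806)] [np.float64(9.781080043015585), np.float64(9.592044955313153)]
yaw 9.482344085540612 filler [ 0.54348902 -0.07933948] dome [0.60477261 0.02721248] [0.60623044 0.0283951  0.103     ]
[ 0.54515672 -0.07760288  0.13      ] [ 0.53303966 -0.00749554  0.113     ] in doser [-0.02806899 -0.04856187] [-0.02847074  0.02258377]
```

```bash
cat > mv.py <<'E'
import sys
from h import *
from scipy.spatial.transform import Rotation as Ro
o=ctrl.get_obs();R=Ro.from_euler('xyz',o['orientation'],degrees=True);p=o['tool_pos']
print('t',round(o['clock'],2),p.round(4),o['orientation'].round(1),'q',o['joint_pos'].round(0),'F',o['force'].round(1),'open',round(o['opening'],4),round(o['gripper_force'],1))
for a in sys.argv[1:]:
    x,y,z,w=map(float,a.split(','))
    T=Ro.from_euler('xyz',[180,0,w],degrees=True)
    print((R.inv().apply([x,y,z]-p)*100).round(2),np.degrees((R.inv()*T).as_rotvec()).round(1))
E
python3 mv.py 0.30,-0.36,0.30,-130 0.40,-0.10,0.30,-80.5
python3 - <<'E'
from h import *
s=dict(np.load('top.npz'))
for u,v in[(405,160),(370,150),(130,150),(430,155),(420,190),(370,50)]:print(u,v,ray(s,u,v,.2).round(3),ray(s,u,v,0).round(3))
E
```

```text
t 0.1 [ 0.2755 -0.6157  0.2257] [ 179.9   -0.  -155.9] q [-49.  21.   1.  -0. -70. -17.] F [ 0.3  0.2 -0.3] open 0.0877 0.0
[-12.68  22.36  -7.4 ] [  0.1   0.  -25.9]
[-32.42  42.    -7.37] [  0.1   0.  -75.4]
405 160 [ 0.605 -0.256  0.2  ] [ 0.645 -0.328  0.   ]
370 150 [ 0.625 -0.191  0.2  ] [ 0.669 -0.246  0.   ]
130 150 [0.625 0.261 0.2  ] [0.669 0.32  0.   ]
430 155 [ 0.615 -0.304  0.2  ] [ 0.657 -0.388  0.   ]
420 190 [ 0.548 -0.282  0.2  ] [ 0.573 -0.36   0.   ]
370 50 [ 0.823 -0.197  0.2  ] [ 0.917 -0.254  0.   ]
```

Units first: shifts go in shares of 50 cm and turns go in shares of pi/2 rad. So 22.4 cm / 50 = 0.448, -7.4 cm / 50 = -0.148, -26 degrees / 90 = -0.2889.

Request:
send_rows([
  [[-0.254,0.448,-0.148,0,0,-0.2889],[-0.254,0.448,-0.148,0,0,-0.2889],[-0.254,0.448,-0.148,0,0,-0.2889],[-0.254,0.448,-0.148,0,0,-0.2889],[-0.254,0.448,-0.148,0,0,-0.2889],[-0.254,0.448,-0.148,0,0,-0.2889],[-0.254,0.448,-0.148,0,0,-0.2889],[-0.254,0.448,-0.148,0,0,-0.2889]],
], fingers=0.45)

```text
clock: 0.77
tool_pos: [0.3004, -0.3572, 0.3027]
orientation: [-179.8, 0.1, -129.7]
force: [0.3, -0.9, -0.0]
opening: 0.042
gripper_force: 0.0
```

```bash
python3 mv.py 0.40,-0.10,0.30,-80.5
```

```text
t 0.77 [ 0.3004 -0.3572  0.3027] [-1.798e+02  1.000e-01 -1.297e+02] q [-26.  -2. -17.  -0. -75. -14.] F [ 0.3 -0.9 -0. ] open 0.042 0.0
[-26.15   8.78   0.27] [ -0.2  -0.  -49.2]
```

In the tool's units: -26.1 cm / 50 = -0.522, 8.8 cm / 50 = 0.176, -49.2 degrees / 90 = -0.5467.

Request:
send_rows([
  [[-0.522,0.176,0.006,0,0,-0.5467],[-0.522,0.176,0.006,0,0,-0.5467],[-0.522,0.176,0.006,0,0,-0.5467],[-0.522,0.176,0.006,0,0,-0.5467],[-0.522,0.176,0.006,0,0,-0.5467],[-0.522,0.176,0.006,0,0,-0.5467],[-0.522,0.176,0.006,0,0,-0.5467],[-0.522,0.176,0.006,0,0,-0.5467]],
])

```text
clock: 1.43
tool_pos: [0.4014, -0.0998, 0.2972]
orientation: [180.0, 0.0, -80.1]
force: [-0.0, -0.3, 0.1]
opening: 0.0397
gripper_force: 0.0
```

```bash
python3 mv.py 0.515,-0.03,0.25,-80.5
```

```text
t 1.43 [ 0.4014 -0.0998  0.2972] [180.    0.  -80.1] q [ 14.  -8. -23.  -0. -75.  -4.] F [-0.  -0.3  0.1] open 0.0397 0.0
[ -4.92 -12.39   4.72] [0.  0.  0.4]
```

In the tool's units: -12.4 cm / 50 = -0.248, -4.9 cm / 50 = -0.098, 0.4 degrees / 90 = 0.0044.

Request:
send_rows([
  [[-0.098,-0.248,0.094,0,0,0.0044],[-0.098,-0.248,0.094,0,0,0.0044],[-0.098,-0.248,0.094,0,0,0.0044],[-0.098,-0.248,0.094,0,0,0.0044],[-0.098,-0.248,0.094,0,0,0.0044],[-0.098,-0.248,0.094,0,0,0.0044]],
])

```text
clock: 1.93
tool_pos: [0.5145, -0.0349, 0.2489]
orientation: [179.8, -0.0, -81.1]
force: [-1.0, 0.2, 0.4]
opening: 0.039
gripper_force: 0.0
```

```bash
python3 - <<'E'
from h import *
s=snap('wrist','w1')
for p in[(.533,-.0075,.113),(.544,-.078,.13)]:print(proj(s,p))
E
python3 mv.py 0.533,-0.0075,0.15,-80.5
```

```text
[233.19074536 207.64206808]
[230.37150738 140.06459503]
t 1.98 [ 0.5142 -0.0353  0.2498] [179.9  -0.  -81.1] q [ 18.   5. -17.   0. -69.  -9.] F [-0.5  0.3 -0.3] open 0.0394 0.0
[-2.46 -2.31  9.97] [ 0.1 -0.  -0.6]
```

View pics/w1.png

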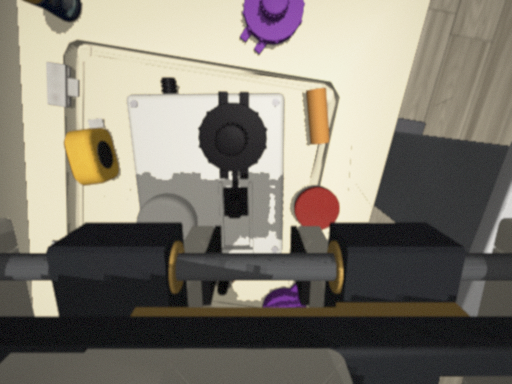

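The wrist view shows the knob at about (232,138), 2 px from the prediction. The lock grip is at about (236,201), where I predicted (233,207). I'll cast rays for both.

```bash
python3 - <<'E'
from h import *
s=dict(np.load('wrist.npz'));im=s['img']
c=cv2.resize(im[95:225,180:300,::-1],None,fx=4.5,fy=4.5,interpolation=cv2.INTER_CUBIC)
c=cv2.convertScaleAbs(c,alpha=2.2,beta=15);cv2.imwrite('pics/w1c.png',c)
for u,v,z in[(236,201,.113),(232,138,.13)]:print(ray(s,u,v,z))
E
```

```text
[ 0.53108831 -0.01514373  0.113     ]
[ 0.54276058 -0.08010155  0.13      ]
```

View pics/w1c.png

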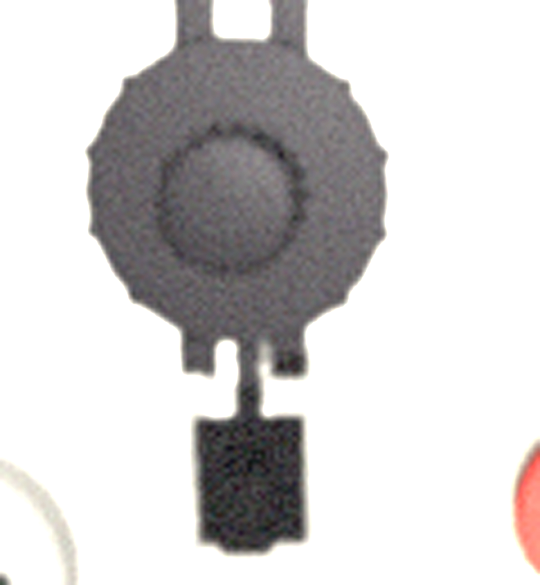

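The crop shows the knob centre at about px (231,139). The top of the grip reaches the lower edge of the carriage, so its centre is at about px (235.5,207). That matches the top view to within 2 mm, so I use grip (0.5315,-0.008) and knob (0.544,-0.079).

```bash
python3 mv.py 0.5315,-0.008,0.14,-80.5  0.5315,-0.008,0.095,-80.5
```

```text
t 1.98 [ 0.5142 -0.0353  0.2498] [179.9  -0.  -81.1] q [ 18.   5. -17.   0. -69.  -9.] F [-0.5  0.3 -0.3] open 0.0394 0.0
[-2.43 -2.15 10.97] [ 0.1 -0.  -0.6]
[-2.43 -2.16 15.47] [ 0.1 -0.  -0.6]
```

In the tool's units: 15.4 cm / 50 = 0.308, -2.15 cm / 50 = -0.043, -0.6 degrees / 90 = -0.0067.

Request:
send_rows([
  [[-0.048,-0.043,0.1,0,0,-0.0067],[-0.048,-0.043,0.16,0,0,-0.0067],[-0.048,-0.043,0.22,0,0,-0.0067],[-0.048,-0.043,0.22,0,0,-0.0067],[-0.048,-0.043,0.26,0,0,-0.0067],[-0.048,-0.043,0.29,0,0,-0.0067],[-0.048,-0.043,0.308,0,0,-0.0067],[-0.048,-0.043,0.308,0,0,-0.0067]],
])

```text
clock: 2.65
tool_pos: [0.5314, -0.0084, 0.0968]
orientation: [180.0, -0.0, -80.5]
force: [0.2, 1.0, -0.0]
opening: 0.0395
gripper_force: 0.0
```

Request:
send_rows([
  [[0,0,0,0,0,0],[0,0,0,0,0,0],[0,0,0,0,0,0],[0,0,0,0,0,0],[0,0,0,0,0,0],[0,0,0,0,0,0]],
], fingers=0)

```text
clock: 3.15
tool_pos: [0.5329, -0.0074, 0.0975]
orientation: [-179.9, -0.0, -80.5]
force: [1.4, 0.5, 5.1]
opening: 0.0137
gripper_force: 30.0
```

```bash
python3 mv.py
```

```text
t 3.15 [ 0.5329 -0.0074  0.0975] [-179.9   -0.   -80.5] q [ 20.  14. -27.   0. -49. -11.] F [1.4 0.5 5.1] open 0.0137 30.0
```

In the tool's units: -3.9 cm / 50 = -0.078, -3.5 cm / 50 = -0.07.

Request:
send_rows([
  [[-0.01,0,0,0,0,0],[-0.022,0,0,0,0,0],[-0.034,0,0,0,0,0],[-0.046,0,0,0,0,0],[-0.058,0,0,0,0,0],[-0.07,0,0,0,0,0],[-0.078,0,0,0,0,0],[-0.078,0,0,0,0,0]],
])

```text
clock: 3.82
tool_pos: [0.5265, 0.0302, 0.0975]
orientation: [-179.9, -0.1, -80.4]
force: [4.0, -7.3, 5.5]
opening: 0.014
gripper_force: 30.0
```

In the tool's units: -0.3 cm / 50 = -0.006, -0.2 cm / 50 = -0.004.

Request:
send_rows([
  [[-0.002,0,0,0,0,0],[-0.004,0,0,0,0,0],[-0.006,0,0,0,0,0],[-0.006,0,0,0,0,0]],
])

```text
clock: 4.15
tool_pos: [0.5263, 0.0306, 0.0974]
orientation: [-180.0, -0.3, -80.4]
force: [10.8, -22.9, 1.6]
opening: 0.0135
gripper_force: 30.0
```

Request:
send_rows([
  [[0.006,0,0,0,0,0],[0.006,0,0,0,0,0],[0.006,0,0,0,0,0],[0.006,0,-0.04,0,0,0],[0.006,0,-0.08,0,0,0],[0.006,0,-0.16,0,0,0],[0.14,0,-0.2,0,0,0],[0.14,0,-0.2,0,0,0]],
], fingers=0.5)

```text
clock: 4.82
tool_pos: [0.5379, -0.0346, 0.1995]
orientation: [-179.8, 0.0, -80.3]
force: [0.9, -0.3, -0.2]
opening: 0.0437
gripper_force: 0.0
```

```bash
python3 - <<'E'
from h import *
s=snap('wrist');im=s['img']
for p in [(.526,.031,.113),(.544,-.079,.13)]:print(proj(s,p))
c=cv2.convertScaleAbs(cv2.resize(im[:,:,::-1],(640,480)),alpha=1.8,beta=10);cv2.imwrite('pics/w2.png',c)
E
python3 mv.py 0.544,-0.079,0.15,-80.5 0.544,-0.079,0.109,-80.5
```

```text
[256.18076926 267.83116897]
[257.33712102 148.83914332]
t 4.87 [ 0.5382 -0.0381  0.1998] [-179.8   -0.   -80.4] q [ 17.   9. -19.   0. -62.  -7.] F [ 1.7 -2.9  2.1] open 0.0439 0.0
[4.13 0.13 4.98] [-0.2 -0.   0.1]
[4.12 0.15 9.08] [-0.2 -0.   0.1]
```

View pics/w2.png

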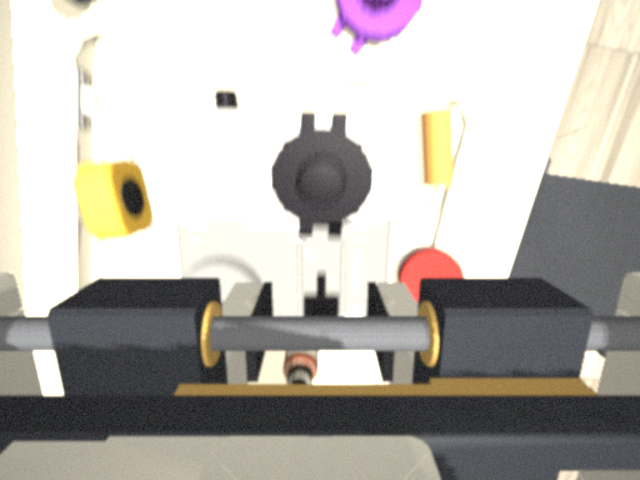

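The lock has slid clear: the tongue is well away from the ears, and the force stalled at 23 N on the stop. The knob is at about (258,146) px in native resolution, close to the prediction. Next I grip the knob.

In the tool's units: 9 cm / 50 = 0.18, 8.5 cm / 50 = 0.17.

Request:
send_rows([
  [[0.084,0.003,0,0,0,0],[0.084,0.003,0.04,0,0,0],[0.084,0.003,0.1,0,0,0],[0.084,0.003,0.14,0,0,0],[0.084,0.003,0.17,0,0,0],[0.084,0.003,0.18,0,0,0],[0.084,0.003,0.18,0,0,0]],
])

```text
clock: 5.45
tool_pos: [0.541, -0.0765, 0.1057]
orientation: [179.8, 0.0, -80.5]
force: [0.4, 0.5, 0.4]
opening: 0.0433
gripper_force: 0.0
```

Request:
send_rows([
  [[0,0,0,0,0,0],[0,0,0,0,0,0],[0,0,0,0,0,0],[0,0,0,0,0,0],[0,0,0,0,0,0]],
], fingers=0)

```text
clock: 5.87
tool_pos: [0.5429, -0.0765, 0.1072]
orientation: [-179.9, 0.0, -80.5]
force: [1.4, 2.6, 2.3]
opening: 0.0293
gripper_force: 30.0
```

```bash
python3 mv.py; python3 -c "
from h import *
print(ctrl.get_obs()['moment'])"
```

```text
t 5.87 [ 0.5429 -0.0765  0.1072] [-179.9    0.   -80.5] q [ 12.  15. -25.  -0. -50.  -3.] F [1.4 2.6 2.3] open 0.0293 30.0
[ 0.73970058 -0.51080079  0.04502954]
```

In the tool's units: 0.2 cm / 50 = 0.004, -25 degrees / 90 = -0.2778.

Request:
send_rows([
  [[0.004,0,0,0,0,-0.0333],[0.004,0,0,0,0,-0.0667],[0.004,0,0,0,0,-0.1111],[0.004,0,0,0,0,-0.1556],[0.004,0,0,0,0,-0.2],[0.004,0,0,0,0,-0.2444],[0.004,0,0,0,0,-0.2778],[0.004,0,0,0,0,-0.2778]],
])

```text
clock: 6.53
tool_pos: [0.5437, -0.0788, 0.1071]
orientation: [-179.9, -0.1, -55.4]
force: [5.1, -1.0, -0.8]
opening: 0.0294
gripper_force: 30.0
```

```bash
python3 - <<'E'
from h import *
print(ctrl.get_obs()['moment'])
a=snap('top')['img'][130:265,200:345,::-1];b=snap('scene')['img'][140:260,220:340,::-1]
h=lambda i:cv2.convertScaleAbs(cv2.resize(i,(400,400),interpolation=2),alpha=1.6,beta=10)
cv2.imwrite('pics/t2.png',np.hstack([h(a),h(b)]))
E
python3 mv.py
```

```text
[-0.11355615 -1.70417228 -0.58735813]
t 6.63 [ 0.5437 -0.0788  0.1071] [-1.799e+02 -1.000e-01 -5.560e+01] q [ 12.  15. -24.   0. -50.  22.] F [ 5.7 -1.4 -0.8] open 0.0294 30.0
```

View pics/t2.png

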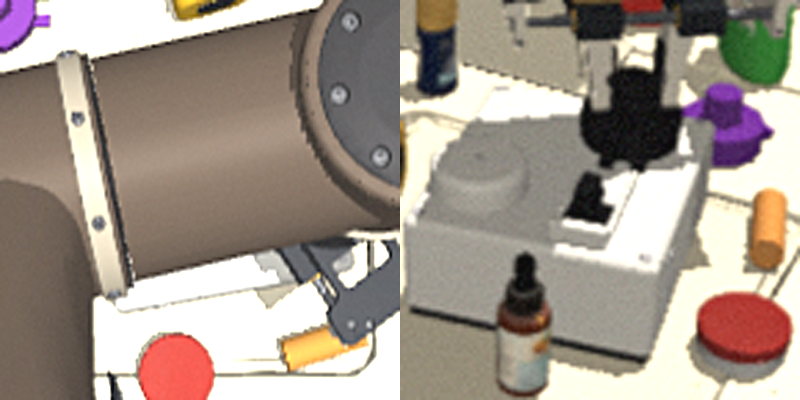

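The top view is blocked by the arm. In the scene view on the right the ears at about (620,158) still face the lock, so anticlockwise appears to slip (Mz -0.59 Nm). Now I try clockwise.

In the tool's units: 28 degrees / 90 = 0.3111.

Request:
send_rows([
  [[0,0,0,0,0,0.0444],[0,0,0,0,0,0.0889],[0,0,0,0,0,0.1333],[0,0,0,0,0,0.1778],[0,0,0,0,0,0.2222],[0,0,0,0,0,0.2667],[0,0,0,0,0,0.3111],[0,0,0,0,0,0.3111]],
])

```text
clock: 7.3
tool_pos: [0.5427, -0.0785, 0.107]
orientation: [-180.0, 0.0, -83.7]
force: [1.3, 2.4, 2.7]
opening: 0.0289
gripper_force: 30.0
```

```bash
python3 - <<'E'
from h import *
print(ctrl.get_obs()['moment'])
a=snap('scene')['img']
b=snap('wrist')['img']
h=lambda i:cv2.convertScaleAbs(cv2.resize(i[:,:,::-1],(400,400),interpolation=2),alpha=1.6,beta=10)
cv2.imwrite('pics/t3.png',np.hstack([h(b[60:260,150:350]),h(a[140:220,260:340])]))
E
python3 mv.py
```

```text
[ 1.17496912 -0.53858075 -0.12577306]
t 7.4 [ 0.5427 -0.0785  0.107 ] [-179.9    0.   -83.4] q [ 12.  15. -24.  -0. -50.  -6.] F [1.8 3.2 3.3] open 0.0294 30.0
```

View pics/t3.png

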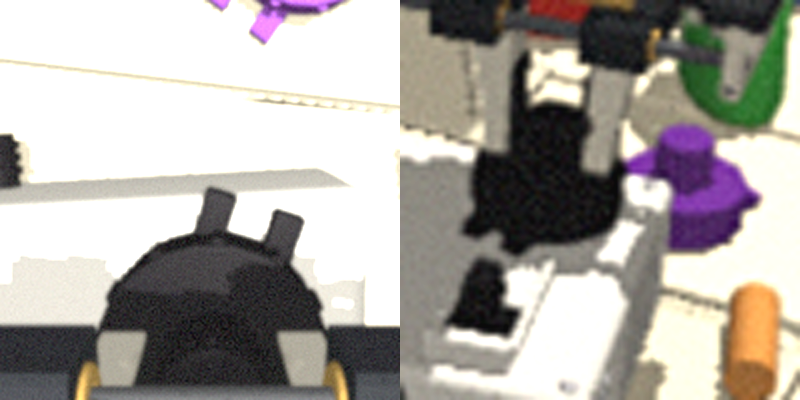

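In the wrist view the ears at about (217,210) and (285,232) are tilted roughly 18° clockwise relative to the deck edge. The cap follows, so the thread is left-handed. I continue clockwise to about 65°.

In the tool's units: 28 degrees / 90 = 0.3111.

Request:
send_rows([
  [[0,0,0,0,0,0.0444],[0,0,0,0,0,0.0889],[0,0,0,0,0,0.1333],[0,0,0,0,0,0.1778],[0,0,0,0,0,0.2222],[0,0,0,0,0,0.2667],[0,0,0,0,0,0.3111],[0,0,0,0,0,0.3111]],
])

```text
clock: 8.07
tool_pos: [0.5425, -0.0786, 0.1069]
orientation: [-180.0, 0.0, -111.6]
force: [0.5, 4.6, 4.8]
opening: 0.0292
gripper_force: 30.0
```

In the tool's units: 18 degrees / 90 = 0.2.

Request:
send_rows([
  [[0,0,0,0,0,0.0444],[0,0,0,0,0,0.0889],[0,0,0,0,0,0.1333],[0,0,0,0,0,0.1778],[0,0,0,0,0,0.2],[0,0,0,0,0,0.2],[0,0,0,0,0,0.2]],
])

```text
clock: 8.65
tool_pos: [0.5426, -0.0788, 0.107]
orientation: [-180.0, 0.0, -129.3]
force: [0.3, 3.0, 6.1]
opening: 0.0291
gripper_force: 30.0
```

```bash
python3 - <<'E'
from h import *
print(ctrl.get_obs()['moment'])
a=snap('scene')['img']
b=snap('wrist')['img']
h=lambda i:cv2.convertScaleAbs(cv2.resize(i[:,:,::-1],(400,400),interpolation=2),alpha=1.6,beta=10)
cv2.imwrite('pics/t4.png',np.hstack([h(b[60:260,150:350]),h(a[140:220,260:340])]))
E
python3 mv.py
```

```text
[ 1.10265118 -0.19099844 -0.0541649 ]
t 8.75 [ 0.5425 -0.0788  0.1069] [-180.     0.  -129.3] q [ 12.  15. -25.   0. -50. -51.] F [0.4 3.1 6. ] open 0.0293 30.0
```

View pics/t4.png

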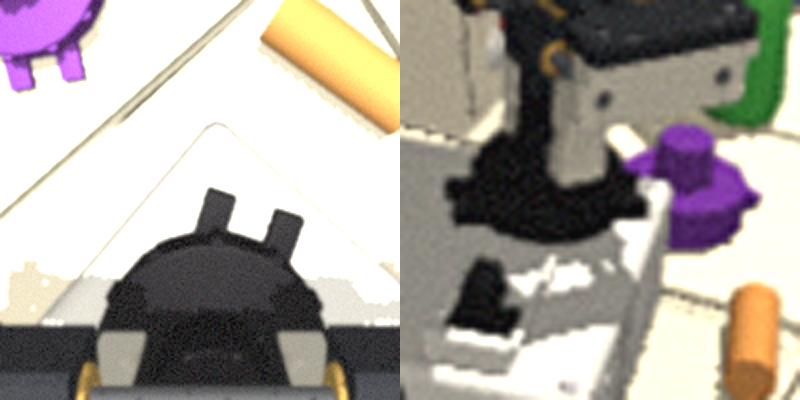

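The ears have kept their place relative to the fingers, so the cap followed without slipping. It is now at about 65–68°, which is free to lift.

In the tool's units: -9 cm / 50 = -0.18, -7.5 cm / 50 = -0.15.

Request:
send_rows([
  [[0,0,-0.01,0,0,0],[0,0,-0.02,0,0,0],[0,0,-0.04,0,0,0],[0,0,-0.06,0,0,0],[0,0,-0.09,0,0,0],[0,0,-0.12,0,0,0],[0,0,-0.15,0,0,0],[0,0,-0.18,0,0,0]],
])

```text
clock: 9.42
tool_pos: [0.541, -0.0794, 0.1973]
orientation: [179.9, -0.1, -129.4]
force: [0.2, -1.2, -1.8]
opening: 0.0294
gripper_force: 30.0
```

In the tool's units: -3.2 cm / 50 = -0.064, -3 cm / 50 = -0.06.

Request:
send_rows([
  [[0,0,-0.03,0,0,0],[0,0,-0.06,0,0,0],[0,0,-0.064,0,0,0],[0,0,-0.064,0,0,0],[0,0,-0.064,0,0,0],[0,0,-0.064,0,0,0],[0,0,-0.064,0,0,0],[0,0,-0.064,0,0,0]],
])

```text
clock: 10.08
tool_pos: [0.5419, -0.0789, 0.2277]
orientation: [179.9, -0.1, -129.5]
force: [-0.2, 0.9, -1.6]
opening: 0.0295
gripper_force: 30.0
```

```bash
python3 - <<'E'
from h import *
a=snap('scene','s2')
E
python3 mv.py
```

```text
t 10.13 [ 0.5421 -0.0789  0.2279] [ 1.799e+02 -1.000e-01 -1.295e+02] q [ 12.   9. -15.  -0. -66. -52.] F [-0.9  0.3 -2. ] open 0.0293 30.0
```

View pics/s2.png

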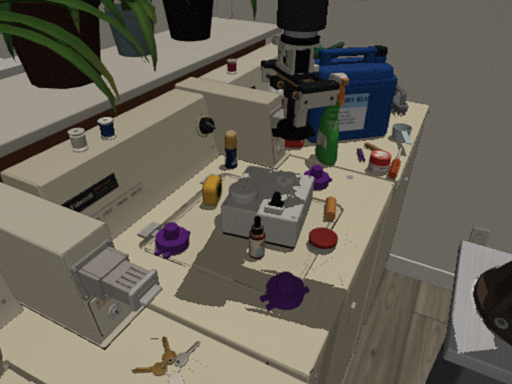

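The cap hangs upright in the gripper at about (292,128) px, 12 cm above the filler. The lock is at its end, the bystanders stand as before, and the wrist carries about 2 N. I'm handing the job in.

```bash
python3 -c "
from plant import ctrl
print(ctrl.close_job())"
```

```text
the job is handed in; nothing more can be done
None
```

The job is handed in, with no verdict returned: lock slid to its end stop, cap unscrewed clockwise (left-hand thread) and held still and upright about 12 cm above the filler, bystanders untouched as far as the pictures show.

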